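# Pry open the tile case and present the blue tile

## Task

Pry the blue case's lid open with the spatula, not with the gripper, lifting its overhanging front edge until it stands upright or leans back, and lay the spatula down flat on the table. Then draw the blue-glazed tile out of its slot and turn it so that its painted side looks up at a slant, about 45 degrees, half-way between upright and flat. Finish while still holding it still like that in the gripper, its centre more than 20 cm above the table; leave the lid open, the other two tiles in their slots and everything else where it stands.

Things in the scene. Friction and masses are not known exactly. Their poses are not given: they have to be found in the camera images.
- case: padded blue storage case fixed to the table, 160 (its x) x 290 (its y) x 110 mm high, walls 8 mm, open on top under the lid. Origin: centre of its underside; x points from its front wall (robot side) to its hinge side, z up. Three tile slots run along its x, at x = -15 mm and y = -72, 0 and +72 mm; any tile may be in any slot
- lid (a joint): flat lid of the case, 190 (hinge to front edge) x 294 x 5 mm, 0.1 kg; rad: 0 shut, 1.57 upright, stop at 1.95 leaning back. Stiff hinge (0.14 N m friction), it stays where it is left; 1 to 2 N up at the front edge lifts it. Starts shut or up to 0.06 ajar. No handle: its front edge stands 30 mm out beyond the case's front wall and is lifted from below there
- lid_hinge (a point): middle of the lid's hinge line, on the far top rim of the case (80 mm from the case's centre along its x, 110 mm above the table), at the lid's underside; the hinge line is parallel to the case's y. The point turns with the lid: x runs from the lid's front edge to the hinge
- lid_edge (a point): middle of the lid's front edge, at its underside, 190 mm from the hinge line
- spatula_grip (a point): spatula lying flat on the table, 0.07 kg: wooden handle 95 x 16 wide x 22 mm high, steel blade 26 wide x 3 mm thick, level with the handle's underside. Point: in the handle, 11 mm above the underside; x points to the blade tip (125 mm ahead), z up. From this point the handle reaches 55 mm back and 40 mm ahead, the blade from there to the tip
- spatula_tip (a point): tip of the spatula's blade, in the middle of its 3 mm thickness: 125 mm ahead of spatula_grip and 9.5 mm lower
- tile_blue_center (a point): the wanted blue-glazed wall tile, 100 (its x) x 10 (y) x 90 mm (z), about 0.18 kg: painted blue side 4 mm thick, bare terracotta back 6 mm. Point: its centre; +y points out of the painted side, +z up. It starts on edge in a slot of the case, axes parallel to the case's, lower edge 8 mm and top edge 98 mm above the table; the slot's foam ends 44 mm above the table, 1 mm play each side
- tile_green_center (a point): another tile, a green-glazed wall tile, 100 (its x) x 10 (y) x 90 mm (z), about 0.18 kg: painted green side 4 mm thick, bare terracotta back 6 mm. Point: its centre; +y points out of the painted side, +z up. It starts on edge in a slot of the case, axes parallel to the case's, lower edge 8 mm and top edge 98 mm above the table; the slot's foam ends 44 mm above the table, 1 mm play each side
- tile_yellow_center (a point): another tile, a yellow-glazed wall tile, 100 (its x) x 10 (y) x 90 mm (z), about 0.18 kg: painted yellow side 4 mm thick, bare terracotta back 6 mm. Point: its centre; +y points out of the painted side, +z up. It starts on edge in a slot of the case, axes parallel to the case's, lower edge 8 mm and top edge 98 mm above the table; the slot's foam ends 44 mm above the table, 1 mm play each side
- stein: blue stoneware mug with a handle, 84 mm wide, 125 mm high, a bystander. Origin: centre of its underside
- bowl: terracotta bowl, 120 mm wide, 50 mm high, a bystander. Origin: centre of its underside
- jug: brown jug, 100 mm wide, 150 mm high, a bystander. Origin: centre of its underside
- wax_jar: jar with a black cap, 60 mm wide, 70 mm high, a bystander. Origin: centre of its underside
- cork_ring: cork ring, 110 mm wide, 22 mm high, a bystander. Origin: centre of its underside
Not all that is in view belongs to the job. Of the things that look like the part that bears spatula_grip, the smallest one is meant.

How it is judged (in metres and radians):
On the way, in this order (a step that is already met when the one before it is completed fails the run):
1. the spatula is lifting the lid (lid beyond 0.35 rad, the spatula pressing on it) (value of joint lid above 0.35 rad and contact force between spatula and lid above 0.1 N), for 0.05 s.
2. the lid stands open (beyond 1.35 rad) (value of joint lid above 1.35 rad), for 0.2 s.
3. the spatula is laid down on the table and let go, the lid still open (height (world z) of spatula_grip below 0.03 m and contact force between spatula and the fingers below 0.1 N and linear speed of spatula below 0.03 m/s and value of joint lid above 1.35 rad), for 0.2 s.
4. the blue tile is drawn up out of the case in the fingers (height (world z) of tile_blue_center above 0.165 m and contact force between tile_blue and the fingers above 0.5 N), for 0.2 s.
At the end, for the whole second after the job is handed in: The still blue tile is carried by the fingers alone, centre over 0.2 m up, painted side up at a slant (its outward axis 26 to 62 degrees from vertical); lid open beyond 1.35 rad; spatula released, flat on the table; the other tiles within 20 mm of their starts (all of step 3 and height (world z) of tile_blue_center above 0.2 m and angle between tile_blue_center's own y axis and vertical between 0.45 and 1.08 rad and contact force between tile_blue and the fingers above 0.5 N and contact force between tile_blue and case below 0.1 N and contact force between tile_blue and tile_green below 0.1 N and contact force between tile_blue and tile_yellow below 0.1 N and contact force between tile_blue and spatula below 0.1 N and linear speed of tile_blue below 0.03 m/s and angular speed of tile_blue below 0.2 rad/s and distance of each of tile_green_center, tile_yellow_center from where it was at the start of the episode below 0.02 m); the arm keeps its last pose, push and grip.
It fails at once if the gripper or arm pushes the lid (more than 2 N) (contact force between any of the fingers, the arm and lid above 2 N).
It fails at once if another tile is moved by more than 20 mm (distance of any of tile_green_center, tile_yellow_center from where it was at the start of the episode above 0.02 m).
It fails at once if the mug, bowl, jug, jar or cork ring is moved by more than 30 mm (distance of any of stein, bowl, jug, wax_jar, cork_ring from where it was at the start of the episode above 0.03 m).
It also fails if it takes over 72 s, if anything falls off the work surface, if the arm or the gripper's body presses on something with over 40 N, if the wrist force passes 120 N, or if a joint passes its speed limit or range.

## Robot

A 6-joint arm with a two-finger parallel gripper is mounted at the origin on the work surface. World frame = base frame: x ahead of the robot, y to its left, z up, the work surface at z = 0. Lengths are in mm, angles in rad, forces in N, time in s.
With the tool pointing down it reaches from about 300 to 825 mm from the base axis. Payload 5.4 kg.
Tool frame: the origin (TCP) lies on the centre line of the jaws, within the pads' length; the fingertips stand 17 mm ahead of it and the grasp point (between the pads) lies 2 mm behind it; z points along the fingers, y is the line along which they close (so a half turn about z gives the same grasp; the last joint's range is limited). The gripper opens to 92 mm and grips with 3 to 60 N. Pads are 20 mm wide; open, the fingers measure 128 mm over their backs; the gripper's body (75 mm by 189 mm) begins 69 mm behind the grasp point.
Start: joints at [0.99, 0.158, 1.597, -0, 1.386, -0.21], TCP at [208.366, 535.901, 231.601] pointing down, gripper open.
Joint ranges: [-2.91, 2.91], [-0.94, 2.29], [0.18, 2.7], [-1.29, 4.43], [0.17, 2.64], [-3, 3]. Speed limits (rad/s): [2.57, 2.57, 3.14, 3.14, 3.14, 3.14].

## Interface

Orientations are given as [roll, pitch, yaw] about the fixed x, y, z axes, in that order (R = Rz(yaw) Ry(pitch) Rx(roll)).
In Python, from bench import get_obs, vision, job gives the robot as it stands.
- The arm moves only by the tool send_rows, never from a script. Its argument "motion" is a list of rows, each a list of 5 numbers: the opening, from -1 (shut) to 1 (fully open), so that 0 is half open, then the shift along the world's x, y, z scaled (see below), then the turn about the world's z scaled (see below). A call has 1 to 12 rows; each row is the pose to reach, as a shift and turn from the pose commanded when the call began; what a row does not reach only later rows make up. The controller multiplies each number of a shift by 25 cm and each number of a turn by pi/2 rad. A row lasts 1/12 s, in which the tool goes at most 41.7 mm and 7.16 degrees, less where a joint would pass 70% of its speed; a pose out of reach is approached as far as the arm can. A call with a number of a shift or a turn outside -1 to 1 is refused whole. A call with a gripper value outside its range is refused whole. The fingers move at their own pace and stop on an object; "squeeze" is the grip in N (left out, the last holds). Time passes only in rows, so rows that repeat a pose let the fingers close. It gives the time, the measured TCP pose, the force, the opening and the grip force at its end, in the units of the state.
- get_obs(): the state, without advancing time (a new reading comes with each control period).
- vision.get_image(name): name is "scene" or "side" or "wrist"; returns (picture, depth): 480x640x3 uint8, red, green, blue; 480x640 float32, mm along the optical axis (not along the pixel's ray), 0 where there is no reading.
- vision.calibration(name): a dict with "fx", "fy", "cx", "cy" (pixels), "k1" (the pictures are not rectified: a ray, as slopes to the right and down, at radius r is drawn at 1 + k1 r^2 times it, then the intrinsics apply), "rvec" (rotation vector, rad) and "tvec" (3), from world to camera coordinates, as OpenCV has them; the wrist camera has in their place "tool_from_camera" (4x4, takes a point from camera to tool coordinates, whose origin is the TCP and whose axes are the flange's). Camera axes: x right, y down, z forward; pixel columns grow to the right and rows downward; lengths in mm; the calibration is good to about 2 mm. A picture is of the moment at which its call begins: read the wrist's pose just before it. calibration takes no time and is no camera call.
- job.hand_in(): hands the job in; it is judged then, once.
The state is a dict: "clock": time; "joint_pos": joint angles; "joint_velocities": joint speeds; "tau": joint torques, N m; "tool_pos": TCP position; "orientation": TCP orientation; "contact_force": force on the tool from outside, world axes, zero at the start; "moment": the same for the moment, N m; "opening": finger opening in mm; "gripper_force": force on a finger pad.
Only numpy, scipy, OpenCV 4.12 (cv2) and the standard library are available. Lean on these libraries where they do the work, as an engineer would, in place of code of your own. Each camera call takes 0.05 s, during which the arm holds its last target. There are 200 camera calls.

## Working session

There is one attempt and no reset: what is moved stays moved. The work goes in short steps, Python scripts to look and compute and a tool call to move; the robot and the scene stay as the last step left them, time stands still between calls to the robot, and variables do not carry over. Pictures are saved under pics/ and viewed, at most 10 in all, crops included, and the job is handed in when it is done.

Besides the shell and the picture viewer there is one more tool, called as name(argument=value, ...), one argument or row to a line, values as JSON. send_rows: Moves the arm, as the interface text tells. Shifts and turns lie within -1 to 1; 1 stands for 25 cm of shift or pi/2 rad of turn. Its arguments: {"type":"object","properties":{"motion":{"type":"array","items":{"type":"array","items":{"type":"number","minimum":-1,"maximum":1}}},"squeeze":{"type":"number"}},"required":["motion"]}

```bash
mkdir -p pics; ls; cat > h.py <<'E'
import numpy as np, cv2
from bench import get_obs, vision, job
from scipy.spatial.transform import Rotation as R
def cam(name,obs=None):
    c=vision.calibration(name)
    if 'rvec' in c:
        Rm=cv2.Rodrigues(np.array(c['rvec'],float))[0]; t=np.array(c['tvec'],float).ravel()
        return c,Rm.T,-Rm.T@t      # cam->world
    o=obs or get_obs(); T=np.array(c['tool_from_camera'])
    Rt=R.from_euler('xyz',o['orientation']).as_matrix()
    return c,Rt@T[:3,:3],Rt@T[:3,3]+np.array(o['tool_pos'])
def slopes(c,px):
    K=np.array([[c['fx'],0,c['cx']],[0,c['fy'],c['cy']],[0,0,1]],float)
    return cv2.undistortPoints(np.array(px,float).reshape(-1,1,2),K,np.array([c['k1'],0,0,0],float)).reshape(-1,2)
def plane(C,px,z):
    c,Rw,p=C; s=slopes(c,px); d=np.c_[s,np.ones(len(s))]@Rw.T
    return p+d*((z-p[2])/d[:,2])[:,None]
def pts(C,px,depth):
    c,Rw,p=C; s=slopes(c,px); d=np.c_[s,np.ones(len(s))]@Rw.T
    return p+d*np.array(depth,float).reshape(-1,1)
def cloud(C,dep):
    v,u=np.mgrid[0:480,0:640]; 
    P=pts(C,np.c_[u.ravel(),v.ravel()],dep.ravel()).reshape(480,640,3); P[dep<=0]=np.nan; return P
def grab(name,tag):
    o=get_obs(); C=cam(name,o); im,d=vision.get_image(name); np.savez('%s.npz'%tag,im=im,d=d)
    cv2.imwrite('pics/%s.png'%tag,im[:,:,::-1]); return C,im,d
E
python3 - <<'E'
from h import *
print(get_obs())
for n in ('scene','side','wrist'):
    C,im,d=grab(n,n+'0'); print(n,C[2],C[1][:,2])
E
```

```text
pics
{'clock': 0.0, 'joint_pos': array([ 9.89916609e-01,  1.59028323e-01,  1.59821152e+00, -1.41752766e-05,
        1.38619468e+00, -2.10136831e-01]), 'joint_velocities': array([-0.00094881,  0.00120068, -0.00058647, -0.00132694, -0.00058068,
       -0.00074715]), 'tau': array([ 3.13272321e-04, -3.85586214e+01, -3.22103405e+01,  7.00090989e-02,
        3.82898154e-02, -1.76136500e-04]), 'tool_pos': array([208.04094919, 535.4145608 , 230.64090918]), 'orientation': array([-3.13978839e+00, -3.70579485e-04,  2.77085205e+00]), 'contact_force': array([ 1.00054588, -1.15094701,  0.72995183]), 'moment': array([-0.02124983, -0.03136903, -0.01649274]), 'gripper_force': 0.0, 'opening': 92.19227392481781}
scene [1002.13035712   78.0756039  1045.06661122] [-0.46802192 -0.0912847  -0.87898953]
side [  408.9243101  -1223.06515849   769.22046838] [ 0.0444673   0.86834489 -0.49396337]
wrist [132.49476923 564.81381661 384.27210566] [ 0.26525604 -0.10408678 -0.95854326]
```

View pics/scene0.png

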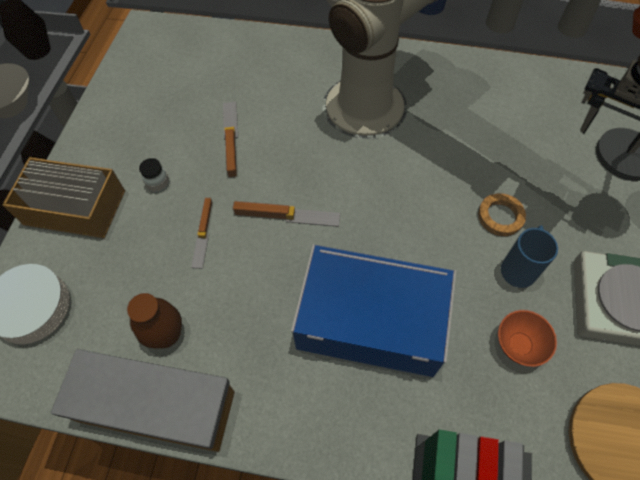

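View pics/side0.png

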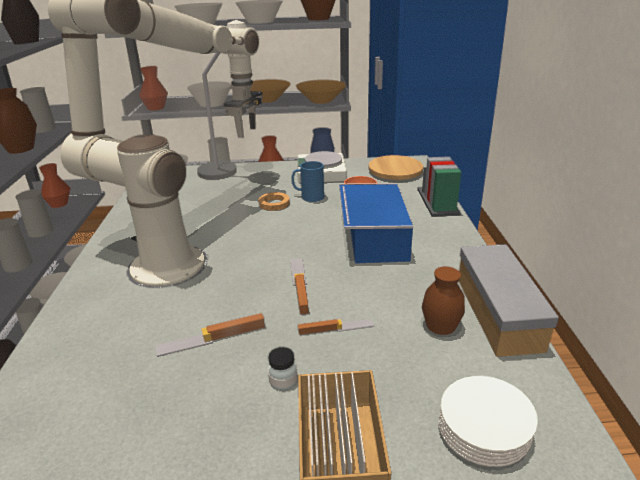

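The scene view has three spatulas, with handles near pixels (231,150), (205,218) and (263,210). The one at (205,230) looks smallest. I'll check that by measuring, and measure the lid as well.

```bash
python3 - <<'E'
from h import *
im=np.load('scene0.npz')['im']; d=np.load('scene0.npz')['d']; C=cam('scene'); P=cloud(C,d)
hsv=cv2.cvtColor(im,cv2.COLOR_RGB2HSV)
m=((hsv[...,0]<22)&(hsv[...,1]>130)).astype(np.uint8)
n,l,st,ce=cv2.connectedComponentsWithStats(m)
for i in range(1,n):
    x,y,w,h,a=st[i]
    if 190<x<300 and 90<y<280 and a>40:
        ys,xs=np.where(l==i); q=plane(C,np.c_[xs,ys],15)[:,:2]
        r=cv2.minAreaRect(q.astype(np.float32)); print('handle',ce[i],a,r, np.nanmedian(P[l==i][:,2]))
def ex(tip,but): 
    a=plane(C,[tip],1.5)[0];b=plane(C,[but],11)[0];print('tip',a[:2],'butt',b[:2],np.linalg.norm(a-b))
ex((233,102),(231,175));ex((197,267),(207,199));ex((338,222),(234,208))
# lid
m=((hsv[...,0]>100)&(hsv[...,0]<125)&(hsv[...,1]>120)); m[:, :280]=0;m[:,470:]=0;m[:240]=0
q=P[m]; z=q[:,2]; print('z pct',np.nanpercentile(z,[5,50,95]))
t=q[z>100]; r=cv2.minAreaRect(t[:,:2].astype(np.float32)); print(r, cv2.boxPoints(r))
A=np.c_[t[:,:2],np.ones(len(t))]; print(np.linalg.lstsq(A,t[:,2],rcond=None)[0])
# top white-ish depth check & bystander heights
for n,(u,v) in dict(stein=(538,240),bowl=(527,335),jug=(145,306),jar=(151,168),ring=(485,215)).items(): print(n,P[v,u])
s=im[85:285,180:350]; cv2.imwrite('pics/crop_sp.png',cv2.resize(s,None,fx=3,fy=3)[:,:,::-1])
E
```

```text
handle [230.01344086 149.02150538] 372 ((222.72804260253906, -317.9284973144531), (149.36160278320312, 21.60388946533203), 17.542272567749023) 30.796303197761517
handle [204.4015748  217.21653543] 254 ((431.86517333984375, -323.3005676269531), (108.50000762939453, 17.734222412109375), 8.02824592590332) 22.614515579987085
handle [263.73473282 208.26526718] 524 ((387.9820251464844, -190.25421142578125), (34.03565216064453, 145.84072875976562), 4.380173206329346) 31.062872875756625
tip [  51.1828834  -359.03057263] butt [ 299.47562242 -294.5543118 ] 256.7035692371933
tip [ 556.21963219 -306.80780751] butt [ 378.94361886 -333.47087702] 179.52145882169145
tip [382.89738028  -9.47215466] butt [ 392.8326603  -261.46933814] 252.37182938791005
z pct [ 45.70760618 117.49619255 121.22666732]
((614.3778076171875, 102.2373275756836), (284.48626708984375, 191.27151489257812), 87.9848403930664) [[513.7994  -36.55491]
 [704.9526  -43.28077]
 [714.95624 241.02957]
 [523.80304 247.75543]]
[-2.88943612e-02  1.12511286e-04  1.35766423e+02]
stein [402.78346642 430.97409444  86.33165802]
bowl [592.65525316 432.42429329   8.36603875]
jug [ 716.09685093 -326.03520358  149.97384079]
jar [ 354.57254665 -466.78233697   74.37091326]
ring [318.20065861 330.10348298  25.47755825]
```

View pics/crop_sp.png

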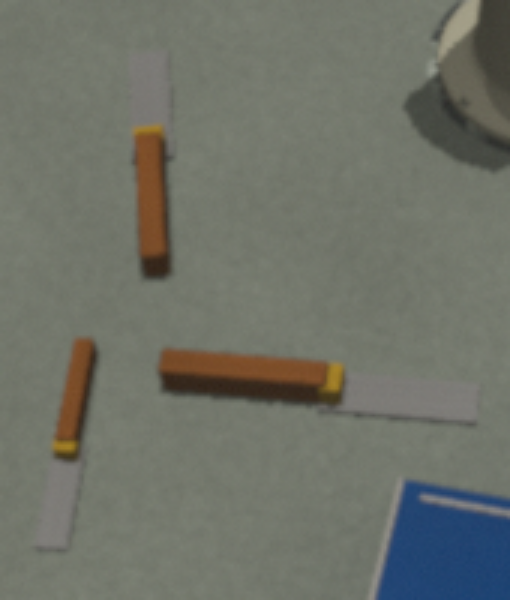

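The crop confirms it: the spatula at full-frame pixels (205,199) to (197,267) is 180 mm long, as described. The other two are about 255 mm with 31 mm high handles. Its grip is at about (433,-324) with yaw 8.3°. The lid lies between x 519 and 709 with its centre at y≈102, case yaw ≈ -2°, ajar by about 0.03 rad. I'll move there now.

send_rows(
  motion=[
    [0,0.3,-1,0,0.1],
    [0,0.3,-1,0,0.1],
    [0,0.3,-1,0,0.1],
    [0,0.3,-1,0,0.1],
    [0,0.3,-1,0,0.1],
    [0,0.3,-1,0,0.1],
    [0,0.3,-1,0,0.1],
  ],
)

```text
clock: 0.73
tool_pos: [284.1, 282.0, 231.2]
orientation: [-3.14, 0.001, 2.924]
contact_force: [-1.0, 0.6, 0.2]
opening: 47.4
gripper_force: 0.0
```

send_rows(
  motion=[
    [0,0.3,-1,0,0.1],
    [0,0.3,-1,0,0.1],
    [0,0.3,-1,0,0.1],
    [0,0.3,-1,0,0.1],
    [0,0.3,-1,0,0.1],
    [0,0.3,-1,0,0.1],
    [0,0.3,-1,0,0.1],
  ],
)

```text
clock: 1.32
tool_pos: [358.9, 32.2, 231.7]
orientation: [-3.14, 0.001, 3.081]
contact_force: [0.5, 2.1, -0.4]
opening: 46.1
gripper_force: 0.0
```

send_rows(
  motion=[
    [0,0.2,-1,0,0.1],
    [0,0.2,-1,0,0.1],
    [0,0.2,-1,0,0.1],
    [0,0.2,-1,0,0.1],
    [0,0.2,-1,0,0.1],
    [0,0.2,-1,0,0.1],
    [0,0.2,-1,0,0.1],
  ],
)

```text
clock: 1.9
tool_pos: [408.4, -218.7, 231.4]
orientation: [-3.14, -0.0, -3.045]
contact_force: [0.2, -0.1, -0.3]
opening: 46.0
gripper_force: 0.0
```

send_rows(
  motion=[
    [0,0.1,-0.44,-0.4,0.028],
    [0,0.1,-0.44,-0.4,0.028],
    [0,0.1,-0.44,-0.4,0.028],
    [0,0.1,-0.44,-0.4,0.028],
    [0,0.1,-0.44,-0.4,0.028],
  ],
)

```text
clock: 2.32
tool_pos: [431.5, -324.5, 126.9]
orientation: [3.136, -0.004, -3.0]
contact_force: [-0.6, 0.7, -0.4]
opening: 46.0
gripper_force: 0.0
```

```bash
python3 - <<'E'
from h import *
C,im,d=grab('wrist','wrist1'); P=cloud(C,d)
print(get_obs()['tool_pos'],get_obs()['orientation'])
hsv=cv2.cvtColor(im,cv2.COLOR_RGB2HSV)
m=((hsv[...,0]<22)&(hsv[...,1]>130)).astype(np.uint8)
n,l,st,ce=cv2.connectedComponentsWithStats(m)
for i in range(1,n):
    if st[i][4]>800:
        q=P[l==i]; q=q[(q[:,2]>18)&(q[:,2]<26)][:,:2]
        print(ce[i],st[i][4],len(q), len(q) and cv2.minAreaRect(q.astype(np.float32)))
E
```

```text
[ 432.18439802 -323.39395603  129.09208972] [ 3.13669426e+00 -2.88846899e-03 -2.99873257e+00]
[397.88464801  14.26802375] 1179 4 ((287.0936584472656, -308.22039794921875), (6.327117443084717, 0.41037070751190186), 17.349903106689453)
[314.31698829 236.79088896] 3161 3114 ((429.1331787109375, -324.1162414550781), (102.89771270751953, 17.17588996887207), 7.649491786956787)
[528.71751412 209.65124765] 8496 634 ((387.3158264160156, -188.83163452148438), (25.197525024414062, 147.14523315429688), 3.9272584915161133)
[177.44128788 421.92045455] 1056 0 0
[450.12487611 421.53121903] 1009 0 0
```

View pics/wrist1.png

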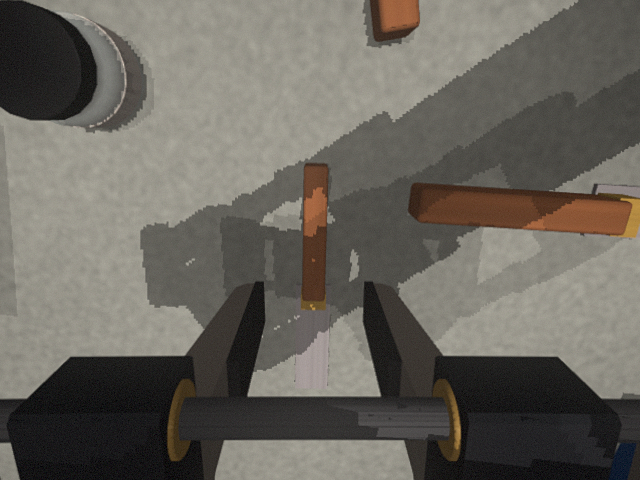

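The wrist view shows the handle centred between the fingers at (314,237), with the gold ferrule at (314,305). I'll descend about 10 mm ahead of the grip point and close.

send_rows(
  motion=[
    [0,0.048,0,-0.25,0],
    [0,0.048,0,-0.43,0],
    [0,0.048,0,-0.43,0],
    [0,0.048,0,-0.43,0],
    [0,0.048,0,-0.43,0],
    [-1,0.048,0,-0.43,0],
    [-1,0.048,0,-0.43,0],
    [-1,0.048,0,-0.43,0],
    [-1,0.048,0,-0.43,0],
    [-1,0.048,0,-0.43,0],
    [-1,0.048,0,-0.43,0],
  ],
  squeeze=55,
)

```text
clock: 3.28
tool_pos: [445.9, -324.6, 25.3]
orientation: [-3.141, 0.001, -2.997]
contact_force: [-1.2, 1.1, 6.4]
opening: 15.4
gripper_force: 55.0
```

send_rows(
  motion=[
    [-0.4,0,0,0,0],
    [-0.4,0,0,0,0],
    [-0.4,0,0,-0.02,0],
    [-0.4,0,0,-0.02,0],
    [-1,0,0,-0.02,0],
    [-1,0,0,-0.02,0],
    [-1,0,0,-0.02,0],
    [-1,0,0,-0.02,0],
    [-1,0,0,-0.02,0],
  ],
  squeeze=58,
)

```text
clock: 4.03
tool_pos: [445.3, -324.1, 19.0]
orientation: [3.142, -0.0, -2.997]
contact_force: [0.5, 0.4, -0.6]
opening: 15.1
gripper_force: 58.0
```

send_rows(
  motion=[
    [-1,0,0,0.15,0],
    [-1,0,0,0.3,0],
    [-1,0,0,0.3,-0.05],
    [-1,-0.2,0.2,0.3,-0.12],
    [-1,-0.3,0.4,0.3,-0.12],
    [-1,-0.4,0.6,0.3,-0.12],
    [-1,-0.4,0.8,0.3,-0.12],
    [-1,-0.4,1,0.3,-0.12],
    [-1,-0.4,1,0.3,-0.12],
    [-1,-0.4,1,0.3,-0.12],
  ],
)

```text
clock: 4.87
tool_pos: [343.8, -71.1, 93.5]
orientation: [3.14, -0.001, 3.098]
contact_force: [0.6, 0.1, -0.5]
opening: 15.6
gripper_force: 58.0
```

send_rows(
  motion=[
    [-1,0,0.2,0,0],
    [-1,0,0.4,0,0],
    [-1,0,0.55,0,0],
    [-1,0,0.7,0,0],
    [-1,0,0.7,0,0],
    [-1,0,0.7,0,0],
    [-1,0,0.7,0,0],
  ],
)

```text
clock: 5.45
tool_pos: [345.4, 100.7, 94.1]
orientation: [-3.141, 0.0, 3.099]
contact_force: [-0.0, -0.2, 0.4]
opening: 15.4
gripper_force: 58.0
```

```bash
python3 - <<'E'
from h import *
o=get_obs(); print(o['tool_pos'],o['orientation'])
C,im,d=grab('scene','scene2'); P=cloud(C,d)
x,y=o['tool_pos'][:2]
m=(P[...,0]>x+40)&(P[...,0]<x+160)&(abs(P[...,1]-y)<25)&(P[...,2]>40)&(P[...,2]<112)
q=P[m]; print(len(q)); 
for a in range(40,160,10):
    s=q[(q[:,0]-x>=a)&(q[:,0]-x<a+10)]
    if len(s): print(a,len(s),np.median(s,axis=0),s[:,0].max(),np.ptp(s[:,1]))
cv2.imwrite('pics/s2c.png',cv2.resize(im[150:330,250:490],None,fx=3,fy=3)[:,:,::-1])
E
```

```text
[345.3503759  100.65206137  94.10421996] [-3.14090334e+00  2.24707628e-05  3.09933486e+00]
350
40 44 [390.5977937   98.62359914  79.01541874] 394.92385952241136 25.94049544522052
50 43 [400.70774306  97.11438429  79.15733256] 405.3137308790797 26.158842525614887
60 50 [410.77138231  98.52843679  79.73500514] 415.10710569235187 25.079589105269946
70 47 [421.09454359  97.47879854  79.80882603] 425.2597028532409 25.047130089278042
80 42 [430.5110446   96.72614467  79.47272044] 435.1782362105448 25.85737355100754
90 52 [440.08489067  96.46601653  79.8037464 ] 445.2460506846578 25.921708525292033
100 45 [451.12251764  97.19689463  79.33109066] 455.27617468797473 24.693295773902875
110 27 [457.49980948  95.99815801  79.66774739] 462.7584793625508 25.73997862072993
```

View pics/s2c.png

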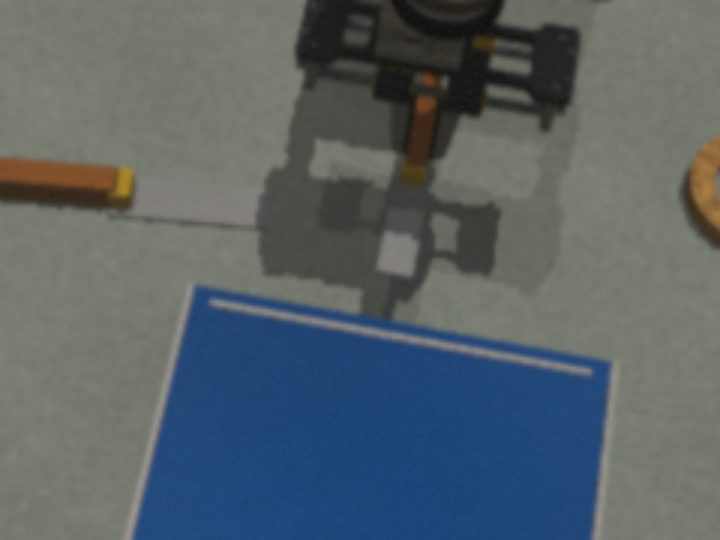

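The spatula is level. Its tip is 115 mm ahead of the TCP at y≈97, and the blade top is about 15 mm below the TCP. Next I slide it under the overhang and lift along the lid's arc.

send_rows(
  motion=[
    [-1,0.12,0,0,0],
    [-1,0.24,0,0,0],
    [-1,0.32,0,0,0],
    [-1,0.32,0,0,0],
    [-1,0.32,0,0,0],
  ],
)

```text
clock: 5.92
tool_pos: [426.0, 98.8, 94.0]
orientation: [-3.141, -0.001, 3.094]
contact_force: [-0.5, 0.5, -0.2]
opening: 15.6
gripper_force: 58.0
```

send_rows(
  motion=[
    [-1,0.0,0,0.08,0],
    [-1,0.008,0,0.14,0],
    [-1,0.015,0,0.19,0],
    [-1,0.024,0,0.256,0],
    [-1,0.044,0,0.318,0],
    [-1,0.064,0,0.38,0],
    [-1,0.096,0,0.438,0],
    [-1,0.128,0,0.496,0],
    [-1,0.128,0,0.496,0],
    [-1,0.128,0,0.496,0],
  ],
)

```text
clock: 6.75
tool_pos: [457.0, 100.0, 218.1]
orientation: [-3.142, 0.001, 3.096]
contact_force: [0.6, -1.1, -0.5]
opening: 15.3
gripper_force: 58.0
```

```bash
python3 - <<'E'
from h import *
o=get_obs(); print(o['tool_pos'],o['contact_force'],o['gripper_force'])
C,im,d=grab('scene','scene3'); P=cloud(C,d)
hsv=cv2.cvtColor(im,cv2.COLOR_RGB2HSV)
m=((hsv[...,0]>100)&(hsv[...,0]<125)&(hsv[...,1]>120)); m[:, :280]=0;m[:,470:]=0
q=P[m&(P[...,2]>118)&(P[...,0]>500)]; print(len(q))
A=np.c_[q[:,:2],np.ones(len(q))]; k=np.linalg.lstsq(A,q[:,2],rcond=None)[0]; print(k,np.arctan(np.hypot(k[0],k[1])))
cv2.imwrite('pics/s3c.png',cv2.resize(im[130:400,250:490],None,fx=2,fy=2)[:,:,::-1])
E
```

```text
[457.00214314  99.99706005 218.10754322] [ 0.58886527 -1.10245553 -0.48484642] 57.99925625324249
14468
[-7.01309526e-01  2.30731342e-02  6.11781225e+02] 0.6118586068611518
```

Lid at 0.61 rad, just as planned. I'll continue along the arc. From the current command the offsets are 0.8:(.084,.10), 1.0:(.188,.184), 1.2:(.304,.244), 1.4:(.432,.28), 1.6:(.564,.288), 1.75:(.66,.284).

send_rows(
  motion=[
    [-1,0.042,0,0.05,0],
    [-1,0.084,0,0.1,0],
    [-1,0.136,0,0.142,0],
    [-1,0.188,0,0.184,0],
    [-1,0.246,0,0.214,0],
    [-1,0.304,0,0.244,0],
    [-1,0.368,0,0.262,0],
    [-1,0.432,0,0.28,0],
    [-1,0.5,0,0.284,0],
    [-1,0.564,0,0.288,0],
    [-1,0.61,0,0.286,0],
    [-1,0.64,0,0.284,0],
  ],
)

```text
clock: 7.8
tool_pos: [617.0, 100.3, 287.2]
orientation: [-3.141, -0.003, 3.097]
contact_force: [-1.2, -0.0, -0.5]
opening: 15.5
gripper_force: 58.0
```

send_rows(
  motion=[
    [-1,0.01,0,0,0],
    [-1,0.01,0,0,0],
    [-1,0.01,0,0,0],
  ],
)

```text
clock: 8.05
tool_pos: [619.3, 100.9, 288.6]
orientation: [3.142, -0.001, 3.098]
contact_force: [0.4, -0.3, -1.1]
opening: 15.3
gripper_force: 58.0
```

```bash
python3 - <<'E'
from h import *
o=get_obs(); print(o['tool_pos'],o['contact_force'],o['gripper_force'])
C,im,d=grab('side','side4'); P=cloud(C,d)
hsv=cv2.cvtColor(im,cv2.COLOR_RGB2HSV)
m=((hsv[...,0]>100)&(hsv[...,0]<125)&(hsv[...,1]>120))
q=P[m&(P[...,2]>125)&(P[...,0]>560)&(P[...,0]<900)&(P[...,1]>-80)&(P[...,1]<280)]; print(len(q))
for z in range(120,320,20):
    s=q[(q[:,2]>=z)&(q[:,2]<z+20)]
    if len(s): print(z,len(s),np.median(s,axis=0))
E
```

```text
[619.26179391 100.90245301 288.64617608] [ 0.39171135 -0.29554901 -1.07573048] 57.999202609062195
1389
120 123 [709.50959531  79.7264904  132.89463544]
140 144 [711.86874635  73.66630196 150.56697844]
160 158 [715.05981239  79.00467702 169.69766864]
180 160 [718.39785107  74.29892683 189.98198833]
200 165 [722.0779921   77.1183385  210.72042031]
220 141 [724.60081792  62.95739179 230.36158279]
240 141 [728.15036302  63.0261367  249.09138502]
260 161 [731.32745348  63.81429048 270.17503494]
280 191 [735.5863675   78.50051691 291.01803121]
```

View pics/side4.png

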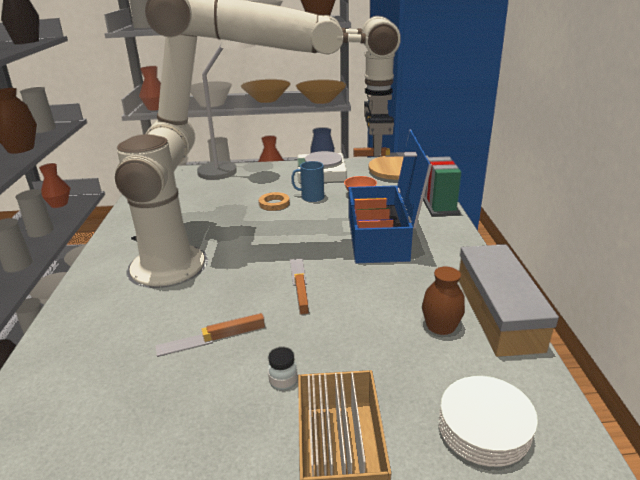

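The side view shows the lid leaning back past upright, from (412,215) up to (412,135), which is about 1.73 rad. The tiles are visible in the case at (370,205–240). I'll withdraw and lay the spatula down in front of the case.

send_rows(
  motion=[
    [-1,-0.15,0,0,0],
    [-1,-0.3,0,0,0],
    [-1,-0.45,0,0,0],
    [-1,-0.6,0,-0.1,0],
    [-1,-0.75,0,-0.25,0],
    [-1,-0.92,0,-0.4,0],
    [-1,-0.92,0,-0.55,0],
    [-1,-0.92,0,-0.7,0],
    [-1,-0.92,0,-0.8,0],
    [-1,-0.92,0,-0.8,0],
  ],
)

```text
clock: 8.93
tool_pos: [382.6, 101.3, 82.5]
orientation: [3.142, -0.014, 3.098]
contact_force: [-1.4, 0.0, -0.6]
opening: 15.4
gripper_force: 58.0
```

send_rows(
  motion=[
    [-1,0,0,-0.1,0],
    [-1,0,0,-0.2,0],
    [-1,0,0,-0.24,0],
    [-1,0,0,-0.26,0],
    [-1,0,0,-0.265,0],
    [-1,0,0,-0.268,0],
    [-1,0,0,-0.268,0],
  ],
)

```text
clock: 9.52
tool_pos: [391.3, 100.9, 23.6]
orientation: [-3.142, 0.003, 3.098]
contact_force: [0.0, 0.1, -0.1]
opening: 15.5
gripper_force: 58.0
```

send_rows(
  motion=[
    [-1,0,0,-0.008,0],
    [-1,0,0,-0.016,0],
    [-1,0,0,-0.018,0],
    [-1,0,0,-0.018,0],
  ],
)

```text
clock: 9.85
tool_pos: [390.8, 100.9, 18.7]
orientation: [-3.142, 0.001, 3.098]
contact_force: [-1.7, 0.3, 8.1]
opening: 15.2
gripper_force: 58.0
```

send_rows(
  motion=[
    [-0.4,0,0,0,0],
    [-0.4,0,0,0,0],
    [-0.2,0,0,0,0],
    [-0.2,0,0,0.1,0],
    [-0.2,0,0,0.25,0],
    [-0.2,0,0,0.4,0],
    [-0.2,0,0,0.55,0],
    [-0.2,0,0,0.7,0],
    [-0.2,0,0,0.85,0],
    [-0.2,0,0,1,0],
  ],
)

```text
clock: 10.68
tool_pos: [389.3, 101.0, 269.4]
orientation: [3.142, 0.0, 3.098]
contact_force: [0.9, -0.0, 0.5]
opening: 36.6
gripper_force: 0.0
```

```bash
python3 - <<'E'
from h import *
o=get_obs(); print(o['tool_pos'],o['orientation'],o['joint_pos'])
C,im,d=grab('scene','scene5'); P=cloud(C,d)
hsv=cv2.cvtColor(im,cv2.COLOR_RGB2HSV)
reg=(P[...,0]>540)&(P[...,0]<705)&(P[...,1]>-40)&(P[...,1]<250)&(P[...,2]>85)&(P[...,2]<104)
n,l,st,ce=cv2.connectedComponentsWithStats(reg.astype(np.uint8))
for i in range(1,n):
    if st[i][4]>40: print(ce[i],st[i][4],np.median(P[l==i],0),np.median(hsv[l==i],0),cv2.minAreaRect(P[l==i][:,:2].astype(np.float32)))
sp=P[(abs(P[...,1]-101)<40)&(P[...,0]>310)&(P[...,0]<520)&(P[...,2]>12)&(P[...,2]<60)]; print('handle',np.median(sp,0),np.percentile(sp[:,2],[5,95]),cv2.minAreaRect(sp[:,:2].astype(np.float32)))
cv2.imwrite('pics/s5c.png',cv2.resize(im[150:390,250:490],None,fx=2.5,fy=2.5)[:,:,::-1])
E
```

```text
[389.31360823 100.97166703 269.36076016] [3.14155809e+00 2.20481738e-04 3.09764446e+00] [-4.89783153e-02 -3.44330603e-01  1.99039860e+00  3.57756037e-05
  1.49530436e+00 -1.57582915e+00]
[378.11       295.61333333] 1500 [586.01989344 102.48013324  97.98238509] [107.  147.   94.5] ((610.5948486328125, 101.91932678222656), (276.28985595703125, 114.23212432861328), 88.35105895996094)
handle [382.27475833 101.29817801  22.55486379] [16.51080237 25.97479141] ((377.38604736328125, 102.19688415527344), (17.836381912231445, 105.5951156616211), 86.55191802978516)
```

View pics/s5c.png

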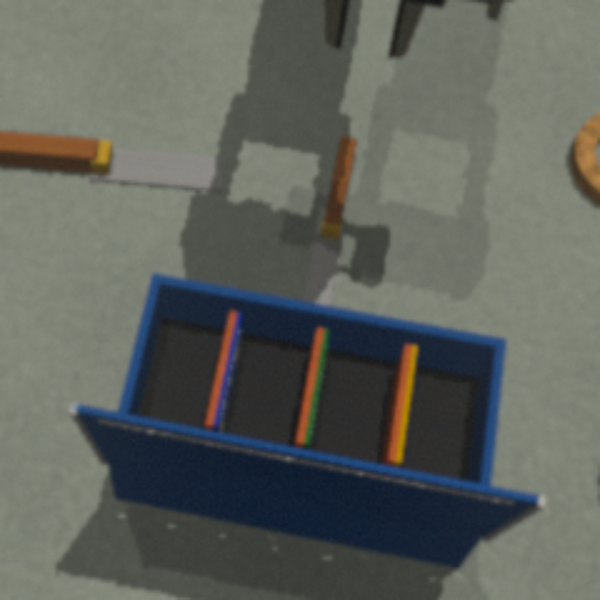

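The crop shows the spatula flat on the table. The tiles from left to right are blue (222,370), green (313,385) and yellow (402,405), with the painted sides facing right (+y). The blue one is in the y=-72 slot. I'll measure its top edge.

```bash
python3 - <<'E'
from h import *
C=cam('scene'); S=lambda u,v:(250+u/2.5,150+v/2.5)
q=plane(C,[S(228,312),S(241,312),S(207,427),S(219,427)],98); print(q)
print('blue',q.mean(0)); print('green',plane(C,[S(313,386)],98)); print('yellow',plane(C,[S(402,404)],98))
E
```

```text
[[562.96541413  25.77446874  98.        ]
 [561.12595463  36.2386956   98.        ]
 [663.54461753  25.68421323  98.        ]
 [661.91465697  34.9169729   98.        ]]
blue [612.38766082  30.65358762  98.        ]
green [[615.1747501  102.71875991  98.        ]]
yellow [[618.17979666 173.91266076  98.        ]]
```

send_rows(
  motion=[
    [-0.2,0.15,-0.05,0,0.006],
    [-0.2,0.3,-0.1,0,0.006],
    [-0.2,0.45,-0.15,0,0.006],
    [-0.2,0.6,-0.2,0,0.006],
    [-0.2,0.75,-0.25,0,0.006],
    [-0.2,0.888,-0.281,0,0.006],
    [-0.2,0.888,-0.281,-0.15,0.006],
    [-0.2,0.888,-0.281,-0.3,0.006],
    [-0.2,0.888,-0.281,-0.4,0.006],
    [-0.2,0.888,-0.281,-0.4,0.006],
  ],
)

```text
clock: 11.57
tool_pos: [607.4, 31.1, 159.7]
orientation: [3.14, -0.013, 3.107]
contact_force: [-1.1, 0.5, -1.1]
opening: 36.7
gripper_force: 0.0
```

```bash
python3 - <<'E'
from h import *
C,im,d=grab('wrist','wrist6'); P=cloud(C,d); o=get_obs(); print(o['tool_pos'],o['orientation'])
q=P[(P[...,2]>93)&(P[...,2]<103)&(P[...,0]>555)&(P[...,0]<668)&(abs(P[...,1]-30)<14)]; print(len(q),cv2.minAreaRect(q[:,:2].astype(np.float32)),np.median(q,0))
E
```

```text
[609.29275175  31.00196035 163.64357939] [ 3.14066721 -0.00797969  3.10689616]
2839 ((609.6424560546875, 28.92990493774414), (9.571218490600586, 100.44371032714844), 88.1807861328125) [604.87490539  29.17028179  98.45091492]
```

send_rows(
  motion=[
    [-0.2,0,-0.004,-0.12,0],
    [-0.2,0,-0.004,-0.24,0],
    [-0.2,0,-0.004,-0.36,0],
    [-0.2,0,-0.004,-0.36,0],
    [-0.2,0,-0.004,-0.36,0],
    [-1,0,-0.004,-0.36,0],
    [-1,0,-0.004,-0.36,0],
    [-1,0,-0.004,-0.36,0],
    [-1,0,-0.004,-0.36,0],
    [-1,0,-0.004,-0.36,0],
  ],
  squeeze=50,
)

```text
clock: 12.45
tool_pos: [612.9, 29.5, 79.3]
orientation: [-3.141, 0.003, 3.107]
contact_force: [-0.9, -1.4, 4.7]
opening: 9.6
gripper_force: 50.0
```

send_rows(
  motion=[
    [-1,0,0,0.08,0],
    [-1,0,0,0.2,0],
    [-1,0,0,0.35,0],
    [-1,0,0,0.5,0],
    [-1,0,0,0.65,0],
    [-1,0,0,0.8,0],
    [-1,0,0,0.9,0],
    [-1,0,0,1,0],
    [-1,0,0,1,0],
    [-1,0,0,1,0],
  ],
)

```text
clock: 13.28
tool_pos: [612.4, 29.6, 328.4]
orientation: [-3.141, 0.003, 3.107]
contact_force: [0.0, 0.3, -2.2]
opening: 9.7
gripper_force: 50.0
```

The tile is out. The moves only yaw the tool, so I'll test what happens at the reach limit, where the wrist may tilt. First I raise it well above the lid and turn the painted side outward.

send_rows(
  motion=[
    [-1,-0.1,0,0.1,-0.08],
    [-1,-0.2,0,0.2,-0.16],
    [-1,-0.2,0,0.3,-0.24],
    [-1,-0.2,0,0.4,-0.32],
    [-1,-0.2,0,0.5,-0.4],
    [-1,-0.2,0,0.5,-0.48],
    [-1,-0.2,0,0.5,-0.56],
    [-1,-0.2,0,0.5,-0.64],
    [-1,-0.2,0,0.5,-0.72],
    [-1,-0.2,0,0.5,-0.8],
    [-1,-0.2,0,0.5,-0.88],
    [-1,-0.2,0,0.5,-0.96],
  ],
)

```text
clock: 14.28
tool_pos: [561.5, 29.7, 448.9]
orientation: [-3.136, -0.001, 1.601]
contact_force: [-0.9, -0.6, -1.1]
opening: 9.7
gripper_force: 50.0
```

send_rows(
  motion=[
    [-1,0.15,0,0.1,-0.04],
    [-1,0.3,0,0.2,-0.04],
    [-1,0.45,0,0.3,-0.04],
    [-1,0.6,0,0.4,-0.04],
    [-1,0.75,0,0.4,-0.04],
    [-1,0.9,0,0.4,-0.04],
    [-1,1,0,0.4,-0.04],
    [-1,1,0,0.4,-0.04],
    [-1,1,0,0.4,-0.04],
    [-1,1,0,0.4,-0.04],
  ],
)

```text
clock: 15.12
tool_pos: [751.7, 27.6, 513.1]
orientation: [3.11, -0.002, 1.544]
contact_force: [-0.2, 0.0, 0.6]
opening: 9.7
gripper_force: 50.0
```

```bash
python3 - <<'E'
from h import *
o=get_obs(); print(o['tool_pos'],o['orientation'],o['joint_pos'])
E
```

```text
[751.69557023  27.58396589 513.12472414] [ 3.11038131e+00 -1.64455760e-03  1.54424273e+00] [-0.12533929  0.79567877  0.18299203  0.00556751  2.1320176  -0.09572403]
```

Joint 3 is at its limit and a tilt is appearing (roll 3.110). I'll push the target further out to see whether it grows.

send_rows(
  motion=[
    [-1,0.5,0,0,0],
    [-1,1,0,0,0],
    [-1,1,0,0,0],
    [-1,1,0,0,0],
    [-1,1,0,0,0],
    [-1,1,0,0,0],
  ],
)

```text
clock: 15.62
tool_pos: [807.6, 23.7, 439.8]
orientation: [3.08, -0.003, 1.544]
contact_force: [-0.2, -0.3, -0.4]
opening: 9.7
gripper_force: 50.0
```

```bash
python3 - <<'E'
from h import *
o=get_obs(); print(o['tool_pos'],o['orientation'],o['joint_pos'])
E
```

```text
[807.6019502   23.72629408 439.79221195] [ 3.08016012 -0.00341667  1.54421152] [-0.12313716  0.89310248  0.1829998   0.01026395  2.00465096 -0.09184928]
```

send_rows(
  motion=[
    [-1,1,0,0.3,0],
    [-1,1,0,0.3,0],
    [-1,1,0,0.3,0],
    [-1,1,0,0.3,0],
    [-1,1,0,0.3,0],
    [-1,1,0,0.3,0],
    [-1,1,0,0.3,0],
  ],
)

```text
clock: 16.2
tool_pos: [832.9, 19.9, 411.6]
orientation: [3.049, -0.005, 1.544]
contact_force: [0.3, 0.7, -2.0]
opening: 9.5
gripper_force: 50.0
```

send_rows(
  motion=[
    [-1,1,0,0.3,0],
    [-1,1,0,0.3,0],
    [-1,1,0,0.3,0],
    [-1,1,0,0.3,0],
    [-1,1,0,0.3,0],
    [-1,1,0,0.3,0],
    [-1,1,0,0.3,0],
  ],
)

```text
clock: 16.78
tool_pos: [855.2, 16.7, 387.9]
orientation: [3.016, -0.007, 1.545]
contact_force: [-0.4, 0.3, -1.2]
opening: 9.6
gripper_force: 50.0
```

```bash
python3 - <<'E'
from h import *
o=get_obs(); print(o['tool_pos'],o['orientation'],o['joint_pos'])
E
```

```text
[855.2063162   16.69498292 387.85456419] [ 3.01629659 -0.00675823  1.54452519] [-0.12810023  0.96014542  0.1840161   0.02029743  1.87339241 -0.09415313]
```

The target accumulates and the tilt grows steadily with it, about 0.03 rad per step, in the right direction (fingers outward, painted side up). I'll keep going, aiming higher too.

send_rows(
  motion=[
    [-1,1,0,0.8,0],
    [-1,1,0,0.8,0],
    [-1,1,0,0.8,0],
  ],
)

```text
clock: 17.03
tool_pos: [853.2, 15.1, 415.4]
orientation: [2.98, -0.008, 1.545]
contact_force: [0.2, -0.3, -1.2]
opening: 9.7
gripper_force: 50.0
```

send_rows(
  motion=[
    [-1,1,0,0.8,0],
    [-1,1,0,0.8,0],
    [-1,1,0,0.8,0],
  ],
)

```text
clock: 17.28
tool_pos: [852.4, 13.7, 437.2]
orientation: [2.947, -0.009, 1.545]
contact_force: [-0.8, 0.2, -2.0]
opening: 9.8
gripper_force: 50.0
```

send_rows(
  motion=[
    [-1,1,0,0.8,0],
    [-1,1,0,0.8,0],
    [-1,1,0,0.8,0],
  ],
)

```text
clock: 17.53
tool_pos: [852.5, 12.4, 456.1]
orientation: [2.915, -0.011, 1.545]
contact_force: [0.8, 0.4, -1.8]
opening: 9.9
gripper_force: 50.0
```

send_rows(
  motion=[
    [-1,1,0,0.8,0],
    [-1,1,0,0.8,0],
    [-1,1,0,0.8,0],
    [-1,1,0,0.8,0],
  ],
)

```text
clock: 17.87
tool_pos: [851.4, 11.0, 476.1]
orientation: [2.883, -0.012, 1.546]
contact_force: [-0.5, 0.4, -1.6]
opening: 9.7
gripper_force: 50.0
```

```bash
python3 - <<'E'
from h import *
o=get_obs(); print(o['tool_pos'],o['orientation'],o['joint_pos'])
E
```

```text
[851.4253686   11.03935274 476.09450692] [ 2.88308584 -0.01218526  1.54551391] [-0.14347555  0.8580477   0.18372805  0.04346891  1.84411586 -0.09949291]
```

send_rows(
  motion=[
    [-1,1,0,0.8,0],
    [-1,1,0,0.8,0],
    [-1,1,0,0.8,0],
  ],
)

```text
clock: 18.12
tool_pos: [853.3, 10.1, 492.3]
orientation: [2.849, -0.013, 1.546]
contact_force: [0.4, -0.0, -1.9]
opening: 9.4
gripper_force: 50.0
```

send_rows(
  motion=[
    [-1,1,0,0.8,0],
    [-1,1,0,0.8,0],
    [-1,1,0,0.8,0],
  ],
)

```text
clock: 18.37
tool_pos: [855.7, 9.3, 506.8]
orientation: [2.815, -0.015, 1.546]
contact_force: [-1.2, -0.6, -1.5]
opening: 9.3
gripper_force: 50.0
```

send_rows(
  motion=[
    [-1,1,0,0.8,0],
    [-1,1,0,0.8,0],
    [-1,1,0,0.8,0],
  ],
)

```text
clock: 18.62
tool_pos: [858.9, 8.5, 520.0]
orientation: [2.781, -0.016, 1.547]
contact_force: [-0.4, -0.2, -1.5]
opening: 9.8
gripper_force: 50.0
```

send_rows(
  motion=[
    [-1,1,0,0.8,0],
    [-1,1,0,0.8,0],
    [-1,1,0,0.8,0],
  ],
)

```text
clock: 18.87
tool_pos: [862.7, 7.9, 532.3]
orientation: [2.747, -0.017, 1.547]
contact_force: [0.5, -0.3, -2.0]
opening: 9.7
gripper_force: 50.0
```

send_rows(
  motion=[
    [-1,1,0,0.8,0],
    [-1,1,0,0.8,0],
    [-1,1,0,0.8,0],
  ],
)

```text
clock: 19.12
tool_pos: [867.2, 7.3, 543.8]
orientation: [2.713, -0.018, 1.548]
contact_force: [-0.2, 0.6, -0.8]
opening: 9.8
gripper_force: 50.0
```

send_rows(
  motion=[
    [-1,1,0,0.8,0],
    [-1,1,0,0.8,0],
    [-1,1,0,0.8,0],
  ],
)

```text
clock: 19.37
tool_pos: [872.2, 6.7, 554.5]
orientation: [2.679, -0.019, 1.548]
contact_force: [0.5, 0.2, -2.3]
opening: 9.7
gripper_force: 50.0
```

send_rows(
  motion=[
    [-1,1,0,0.8,0],
    [-1,1,0,0.8,0],
    [-1,1,0,0.8,0],
    [-1,1,0,0.8,0],
  ],
)

```text
clock: 19.7
tool_pos: [876.9, 6.2, 565.5]
orientation: [2.645, -0.02, 1.549]
contact_force: [-0.2, -0.0, -1.2]
opening: 9.7
gripper_force: 50.0
```

```bash
python3 - <<'E'
from h import *
o=get_obs(); print(o['tool_pos'],o['orientation'],o['joint_pos'])
E
```

```text
[876.88813187   6.15345004 565.4501128 ] [ 2.64499614 -0.02031256  1.54871953] [-0.15931047  0.77370157  0.18390979  0.08358763  1.69298147 -0.10109325]
```

Tilt is 0.50 rad. Seven or eight more steps should bring it to about 0.75.

send_rows(
  motion=[
    [-1,1,0,0.8,0],
    [-1,1,0,0.8,0],
    [-1,1,0,0.8,0],
  ],
)

```text
clock: 19.95
tool_pos: [883.0, 5.8, 575.4]
orientation: [2.609, -0.021, 1.549]
contact_force: [-0.1, -0.4, -0.7]
opening: 9.7
gripper_force: 50.0
```

send_rows(
  motion=[
    [-1,1,0,0.8,0],
    [-1,1,0,0.8,0],
    [-1,1,0,0.8,0],
  ],
)

```text
clock: 20.2
tool_pos: [889.0, 5.4, 584.4]
orientation: [2.576, -0.022, 1.55]
contact_force: [-0.2, 0.1, -0.7]
opening: 9.8
gripper_force: 50.0
```

send_rows(
  motion=[
    [-1,1,0,0.8,0],
    [-1,1,0,0.8,0],
    [-1,1,0,0.8,0],
  ],
)

```text
clock: 20.45
tool_pos: [895.5, 5.1, 593.1]
orientation: [2.541, -0.023, 1.551]
contact_force: [-0.6, -0.1, -1.5]
opening: 10.1
gripper_force: 50.0
```

send_rows(
  motion=[
    [-1,1,0,0.8,0],
    [-1,1,0,0.8,0],
    [-1,1,0,0.8,0],
  ],
)

```text
clock: 20.7
tool_pos: [902.3, 4.8, 601.6]
orientation: [2.507, -0.024, 1.551]
contact_force: [-0.7, 1.0, -0.6]
opening: 9.7
gripper_force: 50.0
```

send_rows(
  motion=[
    [-1,1,0,0.8,0],
    [-1,1,0,0.8,0],
    [-1,1,0,0.8,0],
  ],
)

```text
clock: 20.95
tool_pos: [909.2, 4.6, 610.0]
orientation: [2.472, -0.025, 1.552]
contact_force: [0.8, -0.5, -1.9]
opening: 9.6
gripper_force: 50.0
```

send_rows(
  motion=[
    [-1,1,0,0.8,0],
    [-1,1,0,0.8,0],
    [-1,1,0,0.8,0],
  ],
)

```text
clock: 21.2
tool_pos: [916.3, 4.4, 618.2]
orientation: [2.437, -0.026, 1.553]
contact_force: [0.9, -0.9, -0.8]
opening: 9.3
gripper_force: 50.0
```

send_rows(
  motion=[
    [-1,1,0,0.8,0],
    [-1,1,0,0.8,0],
    [-1,1,0,0.8,0],
    [-1,1,0,0.8,0],
  ],
)

```text
clock: 21.53
tool_pos: [923.2, 4.1, 626.6]
orientation: [2.403, -0.027, 1.553]
contact_force: [0.7, -0.6, -1.2]
opening: 9.6
gripper_force: 50.0
```

send_rows(
  motion=[
    [-1,0,0,0,0],
    [-1,0,0,0,0],
    [-1,0,0,0,0],
    [-1,0,0,0,0],
    [-1,0,0,0,0],
    [-1,0,0,0,0],
  ],
)

```text
clock: 22.03
tool_pos: [923.5, 4.1, 626.7]
orientation: [2.402, -0.027, 1.553]
contact_force: [-0.8, 0.4, -1.7]
opening: 9.9
gripper_force: 50.0
```

```bash
python3 - <<'E'
from h import *
C,im,d=grab('side','side9'); P=cloud(C,d)
o=get_obs(); print(o['tool_pos'],o['orientation'],o['joint_pos'],abs(o['joint_velocities']).max(),o['gripper_force'])
Rm=R.from_euler('xyz',o['orientation']).as_matrix(); print('toolz',Rm[:,2],'tooly',Rm[:,1])
hsv=cv2.cvtColor(im,cv2.COLOR_RGB2HSV); m=(hsv[...,0]>100)&(hsv[...,0]<130)&(hsv[...,1]>120)
q=P[m&(P[...,2]>125)&(P[...,2]<300)&(P[...,0]>560)&(P[...,0]<900)&(P[...,1]>-80)&(P[...,1]<280)]
print('lid',1/np.polyfit(q[:,0],q[:,2],1)[0],np.polyfit(q[:,2],q[:,0],1))
C,im,d=grab('scene','scene9'); P=cloud(C,d)
a=cv2.imread('pics/side9.png')[:300,200:640]; b=cv2.imread('pics/scene9.png')[150:450,250:610]
cv2.imwrite('pics/fin.png',np.hstack([a,b]))
E
```

```text
[923.43812444   4.12792286 626.73740728] [ 2.40167008 -0.02687928  1.55338708] [-0.1655532   0.74796587  0.1840288   0.11995351  1.47783553 -0.10305632] 0.0014873871529154734 49.99958395957947
toolz [ 0.67447409  0.00810825 -0.73825399] tooly [ 0.7380934  -0.03097435  0.67398718]
lid 0.1857345600757599 [1.67975796e-01 6.86876510e+02]
```

View pics/fin.png

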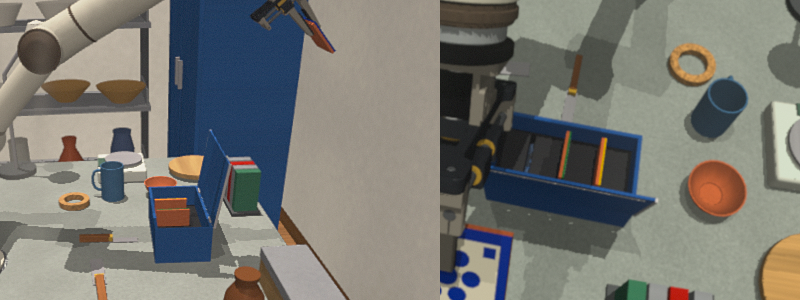

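The side view shows the tile gripped at about (320,35), slanted. The scene view shows its blue-patterned face looking up at (475,270). The painted side is 47.6° from vertical and steady. The lid is open (≈1.73 rad), the spatula is flat, and green and yellow are in their slots.

```bash
python3 -c "
from bench import job; print(job.hand_in())"
```

```text
the job is handed in; nothing more can be done
None
```

I handed the job in at 22 s: the spatula pried the lid open to about 1.73 rad and lies flat on the table, and the blue tile is held still about 0.6 m up, painted side up at about 48° from vertical; I got that tilt by driving the arm past its reach limit, since the moves can't tilt the tool, and no verdict came back.

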